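# Stop a slide cabinet rocking

### The job

The little wooden slide cabinet rocks because the foot at the corner nearest the wedge is short: press down on its top above that foot to feel it rock, then let go and push the plywood wedge along the bench, thin end first, under the short foot until it is snug but does not jack the cabinet up. Test by pressing firmly (10 N or more) on the same corner: if it still rocks, push the wedge in further and test again, and finish while still pressing down on the corner of the steady, level cabinet. Do not lift the wedge or the cabinet, do not shove the cabinet out of its place, and leave the other things on the bench alone.

Things in the scene. Friction and masses are not known exactly. Their poses are not given: they have to be found in the camera images.
- cabinet: loose brown wooden slide cabinet, 140 mm (its x) by 200 mm (its y), 2.2 to 3.2 kg, on four round feet 16 mm across at x = +-55, y = +-85 mm. Origin on the bench plane under its middle, z up; underside at 16 mm, flat top at 78 mm. Untouched, it stands level on three feet; the foot at (+55, -85) is short, 4.5 to 7.5 mm clear of the bench, different each time
- corner_top (a point): point on the cabinet's flat top (78 mm high) right above the short foot, 15 mm in from both edges; axes as the cabinet's. Pressing here with some 5 to 8 N tips the unwedged cabinet until the short foot meets the bench (3 to 5 degrees); released, it rocks back
- foot_line (a point): point on the axis of the short foot, level with the undersides of the other three feet (z = 0 of the cabinet); axes as the cabinet's. The wedge goes in here from outside the box, towards the cabinet's +y
- wedge: plywood wedge flat on the bench outside the cabinet near the short foot: 100 mm long (its y), 50 mm wide (its x), 80 g; origin at the middle of its underside. Thin end (+y, 2 mm) points roughly at the short foot, thick end (-y) is 18 mm high, the top is one straight slope. It slides with under 1 N; bearing on the foot the push rises, and beyond 6 to 12 N it starts to jack the cabinet up
- wedge_tip (a point): middle of the wedge's thin edge, on its underside
- wedge_butt (a point): middle of the flat upright face of the thick end, 9 mm above the bench: the place to push
- dish: bystander, to be left alone: shallow open glass dish, 90 mm across, 16 mm high; origin at the middle of its underside
- tape: bystander, to be left alone: roll of clear tape lying flat, 52 mm across, 18 mm high; origin at the middle of its underside
- stain: bystander, to be left alone: small amber stain bottle, 38 mm across, 70 mm high; origin at the middle of its underside
- slidebox: bystander, to be left alone: closed grey plastic slide box, 90 x 60 x 30 mm high; origin at the middle of its underside
- beaker: bystander, to be left alone: glass beaker, 60 mm across, 75 mm high; origin at the middle of its underside
- eraser: bystander, to be left alone: white eraser, 50 x 22 x 12 mm high; origin at the middle of its underside
- needle: bystander, to be left alone: dissecting needle with a wooden handle, 150 mm long, lying on the bench; origin at the middle of its underside

How it is judged:
On the way, in this order (a step that is already met when the one before it is completed fails the run):
1. the cabinet is felt to rock under a finger (angle between cabinet's own z axis and vertical above 0.025 rad and contact force between the fingers and cabinet above 1 N), for 0.05 s.
2. the wedge is under the short foot, and the cabinet, not pressed, stands level (x of foot_line in the frame of wedge between -0.022 and 0.022 m and y of foot_line in the frame of wedge between -0.035 and 0.047 m and angle between cabinet's own z axis and vertical below 0.014 rad and contact force between the fingers and cabinet below 0.5 N), for 0.2 s.
At the end, for the whole second after the job is handed in: Still pressing the top within 45 mm of the point above the short foot with over 4 N, wedge not touched; cabinet at rest and within 0.014 rad of level; foot axis within 22 mm of the wedge centre line and 3 mm or more inside its thin edge; wedge bears over 1 N (x of foot_line in the frame of wedge between -0.022 and 0.022 m and y of foot_line in the frame of wedge between -0.035 and 0.047 m and angle between cabinet's own z axis and vertical below 0.014 rad and contact force between the fingers and cabinet above 4 N and contact force between wedge and cabinet above 1 N and contact force between the fingers and wedge below 0.5 N and horizontal distance between the grasp point and corner_top below 0.045 m and linear speed of each of cabinet, wedge below 0.02 m/s); the arm keeps its last pose, push and grip.
It fails at once if the wedge is lifted or tipped up (height (world z) of wedge above 0.012 m or angle between wedge's own z axis and vertical above 0.2 rad).
It fails at once if the cabinet is lifted or tipped far (height (world z) of cabinet above 0.012 m or angle between cabinet's own z axis and vertical above 0.14 rad).
It fails at once if the cabinet is shoved more than 25 mm out of its place (distance of cabinet from where it was at the start of the episode above 0.025 m).
It fails at once if a bystander is moved more than 25 mm (distance of any of dish, tape, stain, slidebox, beaker, eraser, needle from where it was at the start of the episode above 0.025 m).
It also fails if it takes over 61 s, if anything falls off the work surface, if the arm or the gripper's body presses on something with over 40 N, if the wrist force passes 120 N, or if a joint passes its speed limit or range.

### The arm

A 7-joint arm with a two-finger parallel gripper is mounted at the origin on the work surface. World frame = base frame: x ahead of the robot, y to its left, z up, the work surface at z = 0. Lengths are in m, angles in rad, forces in N, time in s.
With the tool pointing down it reaches from about 0.4 to 0.925 m from the base axis. Payload 5.6 kg.
Tool frame: the origin (TCP) lies at the very end of the fingers, on their centre line; the grasp point (between the pads) lies 19 mm behind it; z points along the fingers, y is the line along which they close (so a half turn about z gives the same grasp; the last joint's range is limited). The gripper opens to 85 mm and grips with 20 to 120 N. Pads are 22 mm wide; open, the fingers measure 114 mm over their backs; the gripper's body (76 mm by 85 mm) begins 54 mm behind the grasp point. The pads swing forward as they close: fully open they stand 13 mm farther back than shut.
Start: joints at [-1.385, 0.468, -0.012, 1.603, 0.006, 1.071, -0.056], TCP at [0.147, 0.633, 0.231] pointing down, gripper open.
Joint ranges: [-2.53, 2.53], [-0.31, 2.02], [-1.57, 1.55], [0.28, 2.44], [-1.29, 4.43], [0.15, 1.84], [-2.92, 2.92]. Speed limits (rad/s): [2.57, 2.57, 3.14, 3.14, 3.14, 3.14, 3.14].

### API

Orientations are given as a 3x3 rotation matrix whose columns are the frame's x, y, z axes.
In Python, from rig import env gives the robot as it stands. The module is installed in compiled form; this text tells all that it offers. Calls block until the motion is done:
- env.move_pose(position, orientation): joint-space move of the TCP to a pose.
- env.move_l(position, ori=None, feed=0.15, stop_force=None): straight line of the TCP; ori=None keeps the orientation; feed is the mean speed in m/s. With stop_force (N) it stops when the force on the tool has changed by that much, and returns True; else False.
- env.movej(angles): joint-space move.
- env.gripper_open() and env.grab(effort=None): open the fingers fully, or close them until they stop; effort is the grip in N (None keeps the last).
- env.sleep(seconds).
- env.solve_ik(position, orientation): joint angles nearest the present ones, or None.
- env.snapshot(name): name is "scene" or "top" or "wrist"; returns the picture (384x512x3 uint8, red, green, blue); there is no depth.
- env.camera_info(name): a dict with "vfov" (degrees; the focal length in pixels is half the picture's height over the tangent of half this angle, whatever the lens; pixels are square), "cx", "cy" (the principal point, pixels), "view" (4x4, takes a point from world to camera coordinates); the wrist camera has in their place "mount" (4x4, takes a point from camera to tool coordinates, whose origin is the TCP and whose axes are the flange's). Camera axes: x right, y down, z forward; pixel columns grow to the right and rows downward; lengths in m; the calibration is good to about 2 mm. A picture is of the moment at which its call begins: read the wrist's pose just before it. camera_info takes no time and is no camera call.
A pose or a line that the arm cannot do raises env.IKError and nothing moves.
- env.finish_job(): hands the job in; it is judged then, once.
Trained networks look in the newest picture that a camera, given by its name, has taken for a name from the list of things; names that differ only in an ending like _2 or _b are one class to them, and where a whole thing is asked for, a point or a joint stands for the part that bears it (a point fixed in the world has none). Each returns a list of dicts, best first, with "score" (0 to 1); they miss things now and then, are a little off and sometimes report something else, mostly with a low value. They report only what shows in the picture. A call takes as long as a camera call.
- env.search_frame(camera, thing): "centre" ([column, row] in pixels, amid what is visible of it).
Readings, each from a call of its own:
- env.read_time(): time.
- env.read_joint_pos(): joint angles.
- env.read_joint_velocities(): joint speeds.
- env.read_tau(): joint torques, N m.
- env.read_position(): TCP position.
- env.read_orientation(): TCP orientation.
- env.read_contact_force(): force on the tool from outside, world axes, zero at the start.
- env.read_ft_torque(): the same for the moment, N m.
- env.read_opening(): finger opening in m.
- env.read_finger_force(): force on a finger pad.
Only numpy, scipy, OpenCV 4.12 (cv2) and the standard library are available. Lean on these libraries where they do the work, as an engineer would, in place of code of your own. Each camera call takes 0.05 s, during which the arm holds its last target. There are 200 camera calls.

## Working session

There is one attempt and no reset: what is moved stays moved. The work goes in short steps, each a Python script; the robot and the scene stay as the last script left them, time stands still between calls to the robot, and variables do not carry over. Pictures are saved under pics/ and viewed, at most 10 in all, crops included, and the job is handed in when it is done.

```bash
mkdir -p pics; python3 - <<'E'
from rig import env
import cv2, numpy as np
for c in ["top","scene"]:
    im=env.snapshot(c); cv2.imwrite(f"pics/{c}1.png",im[:,:,::-1])
    i=env.camera_info(c); print(c,i)
    for t in ["cabinet","corner_top","foot_line","wedge","wedge_tip","wedge_butt","dish","tape","stain","slidebox","beaker","eraser","needle"]:
        print(t,[(np.round(d["centre"],1).tolist(),round(d["score"],2)) for d in env.search_frame(c,t)[:2]])
print(env.read_time())
E
```

```text
top {'vfov': 42.85578360441354, 'cx': 257.79186923732715, 'cy': 194.74963162842926, 'view': array([[-0.0087846 , -0.99989423, -0.01159094,  0.01382278],
       [-0.99351041,  0.01004188, -0.11329709,  0.53949408],
       [ 0.11340151,  0.01052045, -0.99349354,  1.39163466],
       [ 0.        ,  0.        ,  0.        ,  1.        ]])}
cabinet [([213.4, 221.5], 0.67)]
corner_top [([211.2, 221.0], 0.57)]
foot_line [([211.8, 220.6], 0.89)]
wedge [([271.5, 202.2], 0.63)]
wedge_tip [([272.7, 200.6], 0.62), ([129.0, 193.2], 0.31)]
wedge_butt [([271.9, 201.4], 0.7)]
dish [([158.2, 157.2], 0.72)]
tape [([256.1, 181.4], 0.63), ([403.2, 203.4], 0.39)]
stain [([204.4, 136.9], 0.62), ([402.1, 206.1], 0.54)]
slidebox [([402.1, 206.4], 0.84)]
beaker [([127.2, 192.0], 0.63)]
eraser [([371.0, 153.5], 0.59)]
needle [([139.2, 259.0], 0.51)]
scene {'vfov': 48.85536885310236, 'cx': 242.54392727108814, 'cy': 187.64327723791038, 'view': array([[ 0.60390648,  0.79704999, -0.00287715, -0.33677768],
       [ 0.51710499, -0.39454043, -0.75956585, -0.22122889],
       [-0.6065471 ,  0.45721895, -0.65042405,  1.41877085],
       [ 0.        ,  0.        ,  0.        ,  1.        ]])}
cabinet [([265.1, 164.7], 0.95)]
corner_top [([265.3, 163.5], 0.77)]
foot_line [([262.7, 164.2], 0.6)]
wedge [([222.8, 209.5], 0.69)]
wedge_tip [([220.8, 210.4], 0.61)]
wedge_butt [([223.2, 210.4], 0.83)]
dish [([350.0, 185.1], 0.57)]
tape [([255.0, 215.4], 0.63)]
stain [([335.6, 214.9], 0.68)]
slidebox [([70.1, 275.7], 0.94), ([262.5, 164.7], 0.6)]
beaker [([346.4, 141.5], 0.82)]
eraser [([146.2, 311.0], 0.57)]
needle [([294.2, 132.1], 0.62)]
1.4
```

```bash
python3 - <<'E'
import cv2
a=cv2.imread("pics/top1.png")[120:290,110:310]; cv2.imwrite("pics/topc.png",cv2.resize(a,None,fx=3.5,fy=3.5,interpolation=cv2.INTER_CUBIC))
a=cv2.imread("pics/scene1.png")[110:260,170:370]; cv2.imwrite("pics/scenec.png",cv2.resize(a,None,fx=4,fy=4,interpolation=cv2.INTER_CUBIC))
E
```

```text
(no output)
```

View pics/topc.png

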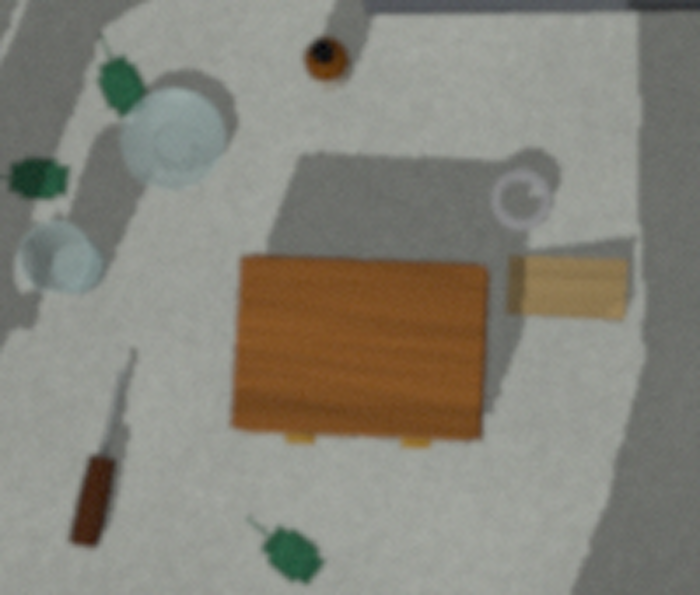

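View pics/scenec.png

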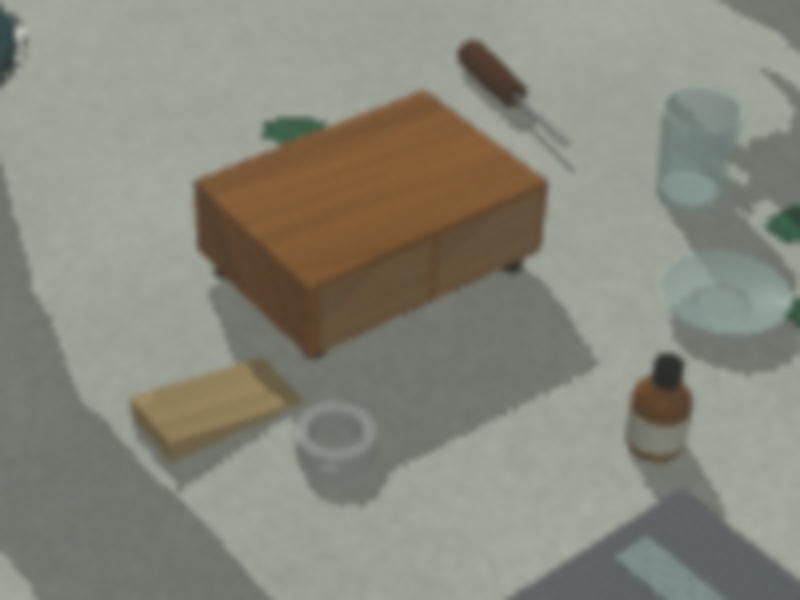

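```bash
cat > h.py <<'E'
from rig import env
import numpy as np
def ray(c,uv,z):
    i=env.camera_info(c); f=192/np.tan(np.radians(i["vfov"]/2)); V=i["view"]; R,t=V[:3,:3],V[:3,3]
    o=-R.T@t; d=R.T@np.array([(uv[0]-i["cx"])/f,(uv[1]-i["cy"])/f,1]); return o+d*(z-o[2])/d[2]
E
python3 - <<'E'
from h import *
T=lambda p:((p[0]+.5)/3.5-.5+110,(p[1]+.5)/3.5-.5+120)
S=lambda p:((p[0]+.5)/4-.5+170,(p[1]+.5)/4-.5+110)
np.set_printoptions(precision=4,suppress=True)
print("cab top",*[ray("top",T(p),.078) for p in [(240,256),(486,266),(481,438),(233,428)]],sep="\n")
print("cab scene",*[ray("scene",S(p),.078) for p in [(546,183),(315,285),(196,183),(424,92)]],sep="\n")
print("wedge top tl tr br bl",*[ray("top",T(p),z) for p,z in [((510,255),.002),((629,260),.018),((625,319),.018),((508,314),.002)]],sep="\n")
print("wedge scene",*[ray("scene",S(p),z) for p,z in [((299,401),.002),((174,443),.018),((132,402),.018),((262,361),.002)]],sep="\n")
print("tape",ray("top",(256.1,181.4),.018))
print(env.read_orientation(),env.read_position())
E
```

```text
cab top
[0.542  0.2323 0.078 ]
[0.5319 0.0344 0.078 ]
[0.3946 0.0392 0.078 ]
[0.4043 0.2366 0.078 ]
cab scene
[0.5455 0.2246 0.078 ]
[0.5362 0.0349 0.078 ]
[0.4022 0.0371 0.078 ]
[0.4109 0.2317 0.078 ]
wedge top tl tr br bl
[0.5497 0.0162 0.002 ]
[ 0.5425 -0.0837  0.018 ]
[ 0.493  -0.0796  0.018 ]
[0.4995 0.0183 0.002 ]
wedge scene
[0.5503 0.0115 0.002 ]
[ 0.5468 -0.0823  0.018 ]
[ 0.5006 -0.0829  0.018 ]
[0.505  0.0153 0.002 ]
tape [0.5806 0.0135 0.018 ]
[[-0.9739  0.2269  0.0001]
 [ 0.2269  0.9739 -0.    ]
 [-0.0001 -0.     -1.    ]] [0.1475 0.633  0.2313]
```

```bash
cat >> h.py <<'E'
Y=np.array([.05,.99875,0]); R=np.column_stack([[-.99875,.05,0],Y,[0,0,-1]])
C=np.array([.5217,.0464,0])
def press(zs,zmin,fmax,step=.001):
    out=[]; z=zs
    while z>zmin:
        z-=step; env.move_l([C[0],C[1],z],feed=.02)
        f=env.read_contact_force(); p=env.read_position(); out.append((round(p[2]*1e3,1),round(f[2],1)))
        if abs(f[2])>fmax: break
    print("press z,fz",out,"f",np.round(f,1),"t",env.read_time()); return out
E
python3 - <<'E'
from h import *
env.grab(20)
env.move_pose(C+[0,0,.13],R)
env.move_l(C+[0,0,.083],feed=.1)
print(env.read_time(),env.read_position(),env.read_contact_force(),env.read_opening())
press(.081,.066,12)
E
```

```text
5.275 [0.52188496 0.04636892 0.08304948] [0.16078158 0.44305285 0.59672404] -3.060547731810623e-05
press z,fz [(np.float64(80.3), np.float64(0.6)), (np.float64(79.0), np.float64(-0.4)), (np.float64(77.9), np.float64(-0.4)), (np.float64(77.1), np.float64(1.2)), (np.float64(76.1), np.float64(2.2)), (np.float64(75.1), np.float64(2.9)), (np.float64(73.9), np.float64(3.6)), (np.float64(73.0), np.float64(2.4)), (np.float64(72.7), np.float64(7.6)), (np.float64(72.4), np.float64(16.7))] f [-1.3 -2.5 16.7] t 7.825
```

```bash
python3 - <<'E'
from h import *
np.set_printoptions(precision=4,suppress=True)
env.move_l(C+[0,0,.13],feed=.1)
B=np.array([.5205,-.082,0])
P=B-.055*Y
env.move_l(P+[0,0,.13],feed=.2)
env.move_l(P+[0,0,.006],feed=.1)
env.sleep(.2); print("pre",env.read_position(),env.read_contact_force(),env.read_time())
r=env.move_l(P+.075*Y+[0,0,.006],feed=.04,stop_force=3.5)
print(r,env.read_position(),env.read_contact_force(),env.read_time())
E
```

```text
pre [ 0.5181 -0.1369  0.0065] [ 0.5803 -0.4864  0.7118] 11.225
False [ 0.5215 -0.0621  0.006 ] [-0.1136  0.8014  0.5134] 13.25
```

```bash
python3 - <<'E'
from h import *
import cv2
np.set_printoptions(precision=4,suppress=True)
r=env.move_l([.5225,-.030,.006],feed=.015,stop_force=4)
print(r,env.read_position(),env.read_contact_force(),env.read_time())
a=env.snapshot("scene")[110:260,150:350,::-1]; cv2.imwrite("pics/s2.png",cv2.resize(a,None,fx=4,fy=4,interpolation=cv2.INTER_CUBIC))
E
```

```text
True [ 0.5219 -0.0462  0.0058] [-0.2724 -0.5316  0.2553] 14.4333
```

View pics/s2.png

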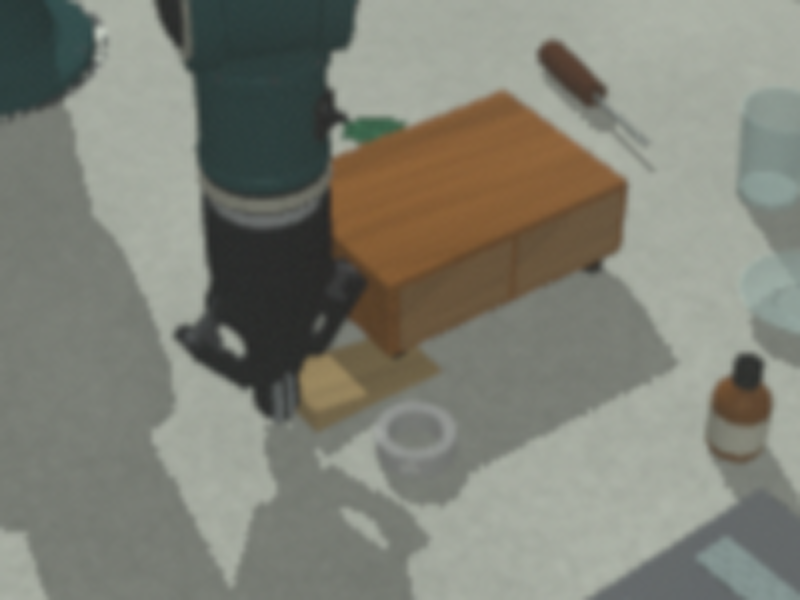

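```bash
python3 - <<'E'
from h import *
p=env.read_position()
env.move_l(p-.02*Y,feed=.1); env.move_l(p-.02*Y+[0,0,.12],feed=.15)
env.move_l(C+[0,0,.13],feed=.2); env.move_l(C+[0,0,.084],feed=.1); env.sleep(.2)
press(.0815,.068,14)
env.sleep(.3); print(env.read_position(),env.read_contact_force())
E
```

```text
press z,fz [(np.float64(80.4), np.float64(0.6)), (np.float64(79.4), np.float64(0.1)), (np.float64(78.4), np.float64(1.2)), (np.float64(78.0), np.float64(5.1)), (np.float64(77.8), np.float64(13.2)), (np.float64(77.6), np.float64(20.7))] f [-6.2 -1.  20.7] t 18.8833
[0.52215537 0.04619243 0.07752631] [-4.72641201 -0.65500434 19.26136205]
```

```bash
python3 - <<'E'
from h import *
import cv2
S=lambda p:((p[0]+.5)/4-.5+150,(p[1]+.5)/4-.5+110)
print([ray("scene",S(p),z).round(4) for p,z in [((440,370),.002),((318,430),.002),((398,352),.005)]])
a=env.snapshot("scene")[110:260,150:350,::-1]; cv2.imwrite("pics/s3.png",cv2.resize(a,None,fx=4,fy=4,interpolation=cv2.INTER_CUBIC))
print(env.read_contact_force())
E
```

```text
[array([0.5511, 0.0613, 0.002 ]), array([ 0.548 , -0.0353,  0.002 ]), array([0.523 , 0.0481, 0.005 ])]
[-5.90947906 -1.021021   20.88343239]
```

View pics/s3.png

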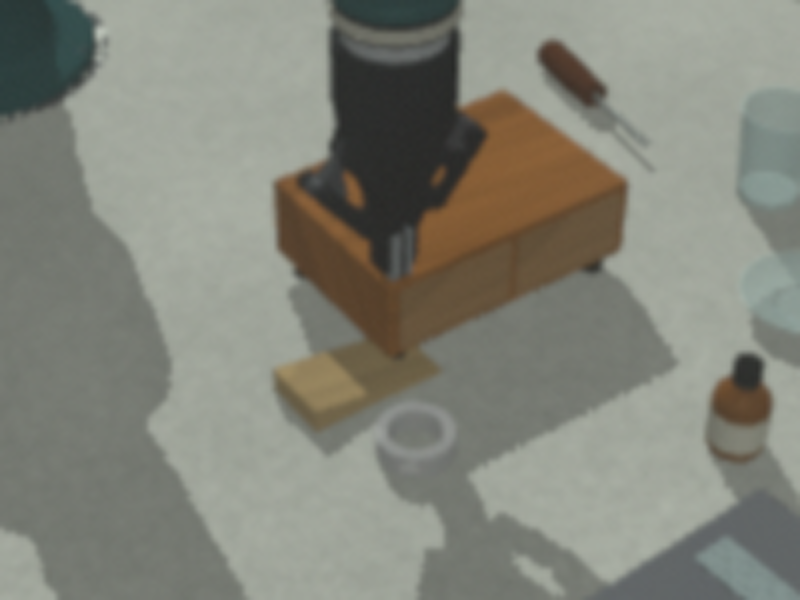

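The wedge's thin corner shows at (440,370), about 15 mm past the foot, which is near (398,352). Its near edge is about 28 mm from the foot axis, so the foot sits within a few mm of the wedge centre line. The cabinet is steady and level with the finger pressing at about 20 N.

```bash
python3 -c "
from rig import env
print(env.read_contact_force(),env.read_time()); print(env.finish_job())"
```

```text
[-5.90947906 -1.021021   20.88343239] 19.2333
the job is handed in; nothing more can be done
None
```

I handed the job in at 19 s: the wedge is snug under the short foot, the cabinet is level within what I could measure, and the finger is still pressing the corner with about 20 N. Pressed, the corner now gives about 0.6 mm, against about 5 mm before; the judge's result was not reported back.

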